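# Bring the paint carousel to its loading notch and hold its lock pin up

### The arm

A 6-joint arm with a two-finger parallel gripper is mounted at the origin on the work surface. World frame = base frame: x ahead of the robot, y to its left, z up, the work surface at z = 0. Lengths are in m, angles in rad, forces in N, time in s.
With the tool pointing down it reaches from about 0.35 to 0.775 m from the base axis. Payload 7.3 kg.
Tool frame: the origin (TCP) lies at the centre of the arm's flange, where the gripper is bolted on; the fingertips stand 178 mm ahead of it and the grasp point (between the pads) lies 159 mm ahead of it (tip_extent is the distance from the TCP to the fingertips, in m); z points along the fingers, y is the line along which they close (so a half turn about z gives the same grasp; the last joint's range is limited). The gripper opens to 92 mm and grips with 3 to 60 N. Pads are 19 mm wide; open, the fingers measure 130 mm over their backs; the gripper's body (75 mm by 190 mm) begins 47 mm behind the grasp point.
Start: joints at [-1.495, 0.342, 1.524, -0, 1.275, -0.146], TCP at [0.116, -0.512, 0.405] pointing down, gripper open.
Joint ranges: [-2.53, 2.53], [-0.77, 2.02], [0.04, 2.7], [-1, 4.14], [0.28, 2.66], [-3.11, 3.11]. Speed limits (rad/s): [2.57, 2.57, 3.14, 3.14, 3.14, 3.14].

### API

Orientations are given as [roll, pitch, yaw] about the fixed x, y, z axes, in that order (R = Rz(yaw) Ry(pitch) Rx(roll)).
In Python, from cell import * gives the robot as it stands.
- The arm moves only by the tool arm_command, never from a script. Its arguments are lists of equal length, an entry for each row: "xyz": the shift along the world's x, y, z in mm, a list of three; "spin": the turn about the world's z in degrees. In form: {"xyz": [[tx, ty, tz], ...], "spin": [spin, ...]}. A call has 1 to 20 rows; each row shifts and turns the commanded pose from where the row before left it; what a row does not reach is not made up. A row lasts 1/10 s, in which the tool goes at most 50 mm and 8.59 degrees, less where a joint would pass 70% of its speed; a pose out of reach is approached as far as the arm can. A call with a gripper value outside its range is refused whole. "jaw" is the opening, from -1 (shut) to 1 (fully open), set as the call begins (left out, the last holds). The fingers move at their own pace and stop on an object; "squeeze" is the grip in N (left out, the last holds). Time passes only in rows, so rows that do not move let the fingers close. It gives the time, the measured TCP pose, the force, the opening and the grip force at its end, in the units of the state.
- observe(): the state, without advancing time (a new reading comes with each control period).
- read_camera(name): name is "scene" or "top" or "wrist"; returns a dict with "img" (384x512x3 uint8, red, green, blue), "depth" (384x512 float32, m along the optical axis (not along the pixel's ray), 0 where there is no reading), "fx", "fy", "cx", "cy" (pixels), "dist_coeffs" ([k1, k2, p1, p2, k3] as OpenCV has them; the pictures are not rectified), "world_from_camera" (4x4, takes a point from camera to world coordinates). Camera axes: x right, y up, looking along -z (the intrinsics and any distortion apply to the point x, -y, -z); pixel columns grow to the right and rows downward; lengths in m; the calibration is good to about 2 mm. A picture is of the moment at which its call begins.
- hand_in(): hands the job in; it is judged then, once.
The state is a dict: "time": time; "qpos": joint angles; "qvel": joint speeds; "joint_efforts": joint torques, N m; "tool_pos": TCP position; "tool_rot": TCP orientation; "contact_force": force on the tool from outside, world axes, zero at the start; "torque": the same for the moment, N m; "opening": finger opening in m; "grip_force": force on a finger pad.
Only numpy, scipy, OpenCV 4.12 (cv2) and the standard library are available. Lean on these libraries where they do the work, as an engineer would, in place of code of your own. Each camera call takes 0.05 s, during which the arm holds its last target. There are 200 camera calls.

### The job

Turn the paint carousel until its blue lock bridge stands at the yellow pointer and the turntable clicks into its loading notch, leaving the lock pin down in its hole while it turns. Then grip the red knob, pull it straight up as far as it goes and finish while still holding it there, with the pin clear of its hole and the carousel still in the notch, so that the tray of paint pots can be slid out. Leave the other things on the worktop where they are.

Things in the scene. Friction and masses are not known exactly. Their poses are not given: they have to be found in the camera images.
- carousel: Paint carousel, fixed to the worktop: a grey round foot (radius 105 mm) carrying a pale wooden turntable disc (radius 119 mm, top 50 mm above the worktop). Origin: on the worktop under the turntable's axis; z up; its -x axis points along the foot to the yellow pointer block.
- pointer (a point): Tip of the yellow pointer block (30 mm wide, 46 mm high with a small diamond on top) fixed to the carousel's foot just outside the turntable's rim; the point is 143 mm from the turntable's axis, 56 mm above the worktop. A sprung steel ball in this block clicks between two ribs on the turntable's rim: the loading notch.
- turntable (a joint): Turn of the turntable about its vertical axis, rad, positive counter-clockwise from above. 0 = in the loading notch, blue lock bridge at the yellow pointer. Starts 0.7 to 1.5 short of it (negative); stops at -1.9 and +0.35. Turns with about 1 N at the handle and stays where left; entering the notch takes 4 to 5 N there; within 0.04 of 0 the ball draws it in when let go.
- handle_top (a point): Centre of the top of the turntable's upright black handle post (round, 18 mm diameter, 60 mm tall, top 110 mm above the worktop), 95 mm from the axis, 2.0 rad counter-clockwise (from above) of the blue lock bridge; it turns with the table and can be gripped or pushed. On the turntable nothing stands within 40 mm of its centre.
- knob_top (a point): Centre of the top of the lock plunger's red pull knob: upright, round, 24 mm diameter, grip 30 mm tall, top 138 mm above the worktop when the pin is seated, 88 mm from the turntable's axis, above the blue lock bridge (54 x 22 mm, top 100 mm above the worktop; rides on the turntable). Fingers may close on it from any side.
- pull_knob: The same red pull knob; origin at the centre of its underside, 38 mm below knob_top, z up.
- plunger (a joint): Lift of the lock plunger (knob and steel pin, 9 mm diameter), m: 0 = seated in the hole, 0.020 = fully pulled up, at its stop. The spring pulls it down with 6 N when seated and 12 N when fully up; it springs back if let go. It rides with the turntable.
- seat_hole (a point): Mouth of the seat hole in the white tray's tab, straight below the knob, 58 mm above the worktop. The hole is 8 mm deep and the seated pin reaches its bottom.
- jar_red: Bystander: loose red paint jar, 42 mm diameter, 62 mm tall, standing beside the carousel. Origin under its centre.
- jar_ochre: Bystander: loose orange paint jar, 42 mm diameter, 62 mm tall, standing beside the carousel. Origin under its centre.
- jar_green: Bystander: loose green paint jar, 42 mm diameter, 62 mm tall, standing beside the carousel. Origin under its centre.
- blue_flask: Bystander: loose blue bottle, 68 mm diameter, 190 mm tall. Origin under its centre.
- white_cup: Bystander: loose white plastic cup, 90 mm across the rim, 85 mm tall. Origin under its centre.
- tissue_box: Bystander: loose white tissue box, 120 x 120 mm, 130 mm tall. Origin under its centre.
- flat_brush: Bystander: loose brush lying on the worktop. Origin under its middle.

How it is judged:
On the way, in this order (a step that is already met when the one before it is completed fails the run):
1. the turntable is in its loading notch, with the lock pin seated (value of joint turntable between -0.045 and 0.045 rad and value of joint plunger below 0.004 m), for 0.2 s.
2. the fingers hold the plunger fully up, the turntable still in the notch (value of joint turntable between -0.045 and 0.045 rad and value of joint plunger above 0.016 m and contact force between the fingers and pull_knob above 2 N), for 0.3 s.
At the end, for the whole second after the job is handed in: The turntable is within 0.045 rad of its notch, the plunger is pulled up at least 16 of its 20 mm (its pin 8 mm clear of the hole's mouth), and the fingers hold the knob, through the last second (all of step 2); the arm keeps its last pose, push and grip.
It fails at once if the lock pin is pulled while the turntable is away from its notch (value of joint plunger above 0.008 m and (value of joint turntable below -0.08 rad or value of joint turntable above 0.08 rad)).
It fails at once if a bystander is shifted by more than 25 mm (distance of any of jar_red, jar_ochre, jar_green, blue_flask, white_cup, tissue_box, flat_brush from where it was at the start of the episode above 0.025 m).
It also fails if it takes over 51 s, if anything falls off the work surface, if the arm or the gripper's body presses on something with over 40 N, if the wrist force passes 120 N, or if a joint passes its speed limit or range.

## Working session

There is one attempt and no reset: what is moved stays moved. The work goes in short steps, Python scripts to look and compute and a tool call to move; the robot and the scene stay as the last step left them, time stands still between calls to the robot, and variables do not carry over. Pictures are saved under pics/ and viewed, at most 10 in all, crops included, and the job is handed in when it is done.

Besides the shell and the picture viewer there is one more tool, called in YAML: its name, and indented under it one key for each argument. arm_command: Moves the arm, as the interface text tells. Its arguments: {"type":"object","properties":{"xyz":{"type":"array","items":{"type":"array","items":{"type":"number"}}},"spin":{"type":"array","items":{"type":"number"}},"jaw":{"type":"number"},"squeeze":{"type":"number"}},"required":["xyz","spin"]}

```bash
mkdir -p pics; ls; cat > h.py <<'E'
from cell import *
import numpy as np, cv2
def rays(c,px):
    K=np.array([[c['fx'],0,c['cx']],[0,c['fy'],c['cy']],[0,0,1]])
    p=cv2.undistortPoints(np.array(px,float).reshape(-1,1,2),K,np.array(c['dist_coeffs'],float)).reshape(-1,2)
    d=np.c_[p[:,0],-p[:,1],-np.ones(len(p))]
    T=np.array(c['world_from_camera']); return T[:3,3],d@T[:3,:3].T
def onplane(c,px,z):
    o,d=rays(c,px); return o+d*((z-o[2])/d[:,2])[:,None]
def cloud(c):
    v,u=np.nonzero(c['depth']>0); o,d=rays(c,np.c_[u,v])
    P=np.full(c['img'].shape,np.nan); P[v,u]=o+d*c['depth'][v,u][:,None]; return P
def save(c,n): cv2.imwrite('pics/'+n,c['img'][:,:,::-1])
E
python3 - <<'E'
from h import *
a=read_camera("scene");b=read_camera("top")
cv2.imwrite('pics/a.png',np.hstack([a['img'],b['img']])[:,:,::-1][:, :])
save(a,'s.png');save(b,'t.png')
import pickle;pickle.dump((a,b),open('c.pkl','wb'))
print(observe())
E
```

```text
pics
{'time': 0.1, 'qpos': array([-1.49502321e+00,  3.42671176e-01,  1.52491328e+00, -7.75841765e-06,
        1.27539846e+00, -1.45990278e-01]), 'qvel': array([ 9.30354107e-04, -1.86593953e-03, -1.87400360e-03, -7.14048407e-04,
       -4.56875602e-05,  9.26773671e-05]), 'joint_efforts': array([ 1.63008372e-03, -4.32004058e+01, -2.44695014e+01,  7.19258236e-02,
        5.26417745e-02, -6.18128183e-05]), 'tool_pos': array([ 0.11549076, -0.51202226,  0.40410774]), 'tool_rot': array([-3.14021610e+00, -1.94904839e-04,  2.21765529e-01]), 'contact_force': array([ 0.25113401,  0.18061001, -0.22963646]), 'torque': array([-0.03529528, -0.01763654, -0.02924077]), 'grip_force': 0.0, 'opening': 0.09173858159406406}
```

View pics/t.png

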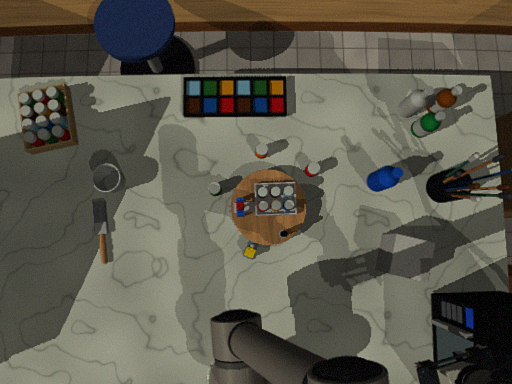

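View pics/s.png

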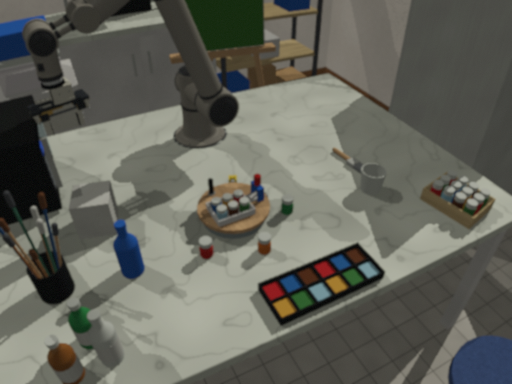

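The top view shows the disc near (268,206), the yellow pointer at (250,252), the bridge and knob at about (240,207), and the black handle near (287,233). The scene view agrees with this.

```bash
python3 - <<'E'
from h import *
import pickle;a,b=pickle.load(open('c.pkl','rb'))
for n,c in (('s',a),('t',b)):
    P=cloud(c);h=cv2.cvtColor(c['img'],cv2.COLOR_RGB2HSV).astype(int);H,S,V=h[...,0],h[...,1],h[...,2]
    y=(H>20)&(H<33)&(S>150)&(V>100); near=lambda u0,u1,v0,v1:np.s_[v0:v1,u0:u1]
    s=near(185,285,165,245) if n=='s' else near(225,312,160,265)
    for nm,m in (('yellow',y),('red',((H<5)|(H>172))&(S>150)),('blue',(H>105)&(H<128)&(S>120)),('dark',V<40)):
        mm=np.zeros_like(m);mm[s]=m[s]
        k,l,st,ce=cv2.connectedComponentsWithStats(mm.astype(np.uint8))
        for i in range(1,k):
            if st[i,4]>5: print(n,nm,st[i],ce[i].round(1),np.nanmedian(P[l==i],0).round(3),np.nanmax(P[l==i][:,2]).round(3))
    Z=np.zeros(V.shape,bool);Z[s]=(abs(P[...,2]-.05)<.006)[s]
    pts=P[Z][:,:2]; k=cv2.minEnclosingCircle(pts.astype(np.float32)); print(n,'disc',len(pts),k)
    q=np.nanmedian
    Hh=np.zeros(V.shape,bool);Hh[s]=((P[...,2]>.098)&(P[...,2]<.2))[s]
    print(P[Hh].round(3).tolist()[:40])
E
python3 - <<'E'
import pickle,cv2
a,b=pickle.load(open('c.pkl','rb'))
cv2.imwrite('pics/tc.png',cv2.resize(b['img'][130:270,170:350,::-1],None,fx=4,fy=4,interpolation=cv2.INTER_CUBIC))
E
```

```text
s yellow [230 176   6   3  17] [232.4 177.1] [ 0.41  -0.027  0.052] 0.056
s red [255 175   5  10  46] [256.8 179.2] [0.548 0.001 0.129] 0.14
s blue [252 182  11  19 101] [257.8 190.8] [0.563 0.    0.09 ] 0.112
s blue [212 206   3   4   7] [213.3 207. ] [ 0.556 -0.155  0.08 ] 0.082
s dark [210 180   3  14  32] [210.7 187.2] [ 0.464 -0.127  0.078] 0.106
s dark [230 210   7   4  18] [232.8 211.6] [ 0.6   -0.11   0.076] 0.08
s disc 1689 ((0.5597711801528931, -0.08654120564460754), 0.18434745073318481)
[[0.529, -0.0, 0.136], [0.528, 0.004, 0.134], [0.533, 0.005, 0.137], [0.534, 0.008, 0.137], [0.532, 0.013, 0.134], [0.538, 0.013, 0.137], [0.532, -0.005, 0.136], [0.533, -0.002, 0.136], [0.536, -0.0, 0.137], [0.534, 0.004, 0.134], [0.541, 0.004, 0.139], [0.54, 0.008, 0.137], [0.541, 0.012, 0.136], [0.542, 0.015, 0.136], [0.535, -0.007, 0.134], [0.536, -0.004, 0.134], [0.54, -0.002, 0.137], [0.542, 0.0, 0.137], [0.547, 0.001, 0.14], [0.546, 0.006, 0.138], [0.546, 0.009, 0.136], [0.543, 0.014, 0.133], [0.538, -0.008, 0.133], [0.547, -0.009, 0.14], [0.545, -0.005, 0.137], [0.55, -0.004, 0.14],
[... 1411 characters left out ...]
.098], [0.582, -0.054, 0.099], [0.581, -0.057, 0.101], [0.581, -0.06, 0.101], [0.581, -0.069, 0.1], [0.581, -0.138, 0.098], [0.578, -0.063, 0.1], [0.579, -0.072, 0.098], [0.578, -0.102, 0.098], [0.578, -0.105, 0.098], [0.578, -0.129, 0.098], [0.578, -0.138, 0.1], [0.575, -0.066, 0.099], [0.575, -0.093, 0.098], [0.575, -0.111, 0.099], [0.572, -0.069, 0.098], [0.572, -0.102, 0.099], [0.569, -0.069, 0.099], [0.561, 0.015, 0.104], [0.561, 0.012, 0.1], [0.561, 0.009, 0.099], [0.561, 0.006, 0.105], [0.561, 0.003, 0.103], [0.561, 0.0, 0.1], [0.561, -0.003, 0.098], [0.561, -0.006, 0.099], [0.558, 0.015, 0.102], [0.558, 0.012, 0.099], [0.558, 0.009, 0.099], [0.558, 0.003, 0.104], [0.558, 0.0, 0.103]]
```

View pics/tc.png

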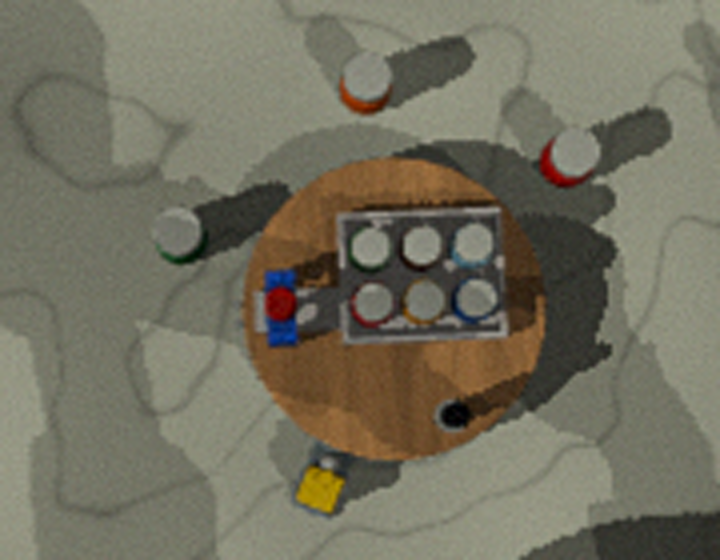

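```bash
python3 - <<'E'
from h import *
from scipy.optimize import least_squares
import pickle;a,b=pickle.load(open('c.pkl','rb'))
px={'knob':([239.8,205.6],.138),'handle':([283.8,233.0],.110),'ptr':([249.5,250.5],.056)}
W={k:onplane(b,[p],z)[0] for k,(p,z) in px.items()}; print({k:w.round(4) for k,w in W.items()})
print('scene knob',onplane(a,[[256.8,175.5]],.138),'handle',onplane(a,[[210.7,180.5]],.110),'ptr',onplane(a,[[232.4,177]],.054))
h=cv2.cvtColor(b['img'],cv2.COLOR_RGB2HSV)
m=cv2.inRange(h,(5,70,40),(19,255,255));m[:160]=0;m[255:]=0;m[:,:225]=0;m[:,315:]=0
m=cv2.morphologyEx(m,cv2.MORPH_OPEN,np.ones((3,3)));k,l,st,ce=cv2.connectedComponentsWithStats(m)
i=1+st[1:,4].argmax();hull=cv2.convexHull(np.argwhere(l==i)[:,::-1].astype(np.int32))[:,0]
D=onplane(b,hull,.05);r=least_squares(lambda c:np.hypot(D[:,0]-c[0],D[:,1]-c[1])-c[2],[.53,-.08,.119],loss='soft_l1',f_scale=.002).x
print('disc',r)
f=lambda c:[np.hypot(*(W[k][:2]-c))-d for k,d in (('knob',.088),('handle',.095))]+list((c-r[:2])*.7)
c=least_squares(f,r[:2]).x
an={k:np.arctan2(*(w[:2]-c)[::-1]) for k,w in W.items()};print(c,f(c),an)
print('knob->ptr',an['ptr']-an['knob']+2*np.pi*(an['ptr']<an['knob']),'handle-knob',(an['handle']-an['knob'])%(2*np.pi), 'ptr r',np.hypot(*(W['ptr'][:2]-c)))
for z in np.linspace(0,1,1):pass
P=cloud(b)
for nm,(u,v) in {'green':(214,188),'red':(313,169),'ochre':(261,150),'blue':(380,179)}.items(): print(nm,np.nanmax(P[v-2:v+3,u-2:u+3].reshape(-1,3),0).round(3))
E
```

```text
{'knob': array([0.5351, 0.0038, 0.138 ]), 'handle': array([ 0.4551, -0.1248,  0.11  ]), 'ptr': array([ 0.4035, -0.0239,  0.056 ])}
scene knob [[0.54223735 0.00324621 0.138     ]] handle [[ 0.46595929 -0.12570567  0.11      ]] ptr [[ 0.41273329 -0.02650516  0.054     ]]
disc [ 0.53847089 -0.08374324  0.11820478]
[ 0.53991329 -0.08374855] [np.float64(-0.0003359897436563952), np.float64(-0.0007645988655772401), np.float64(0.0010096757325199323), np.float64(-3.7123458855398136e-06)] {'knob': np.float64(1.62571317082113), 'handle': np.float64(-2.6911416163229074), 'ptr': np.float64(2.728209402219358)}
knob->ptr 1.1024962313982278 handle-knob 1.966330520035549 ptr r 0.14895852326505188
green [0.603 0.09  0.066]
red [ 0.661 -0.219  0.066]
ochre [ 0.723 -0.057  0.066]
blue [ 0.618 -0.411  0.133]
```

arm_command:
  xyz:
    - [21.2,24.2,0]
    - [21.2,24.2,0]
    - [21.2,24.2,0]
    - [21.2,24.2,0]
    - [21.2,24.2,0]
    - [21.2,24.2,0]
    - [21.2,24.2,0]
    - [21.2,24.2,0]
    - [21.2,24.2,0]
    - [21.2,24.2,0]
    - [21.2,24.2,0]
    - [21.2,24.2,0]
    - [21.2,24.2,0]
    - [21.2,24.2,0]
    - [21.2,24.2,0]
    - [21.2,24.2,0]
    - [0,0,0]
    - [0,0,0]
  spin: [0.8,0.8,0.8,0.8,0.8,0.8,0.8,0.8,0.8,0.8,0.8,0.8,0.8,0.8,0.8,0.8,0,0]
  jaw: -0.13

```text
time: 1.9
tool_pos: [0.4547, -0.1246, 0.4043]
tool_rot: [-3.141, 0.001, 0.447]
contact_force: [-0.4, 0.6, 0.2]
opening: 0.0399
grip_force: 0.0
```

```bash
python3 - <<'E'
from h import *
c=read_camera("wrist");save(c,'w1.png');o=observe();print(o['tool_pos'],o['tool_rot'],o['opening'],o['qpos'])
P=cloud(c);h=cv2.cvtColor(c['img'],cv2.COLOR_RGB2HSV);H,S,V=cv2.split(h)
for nm,m in (('yellow',(H>20)&(H<33)&(S>150)),('red',((H<5)|(H>172))&(S>150)),('dark',(V<45)&(S<150))):
    k,l,st,ce=cv2.connectedComponentsWithStats(m.astype(np.uint8))
    for i in range(1,k):
        if st[i,4]>60: print(nm,st[i],ce[i].round(1),np.nanmedian(P[l==i],0).round(4),np.nanmax(P[l==i][:,2]).round(3))
E
```

```text
[ 0.45440851 -0.12510761  0.40439687] [-3.14119738e+00  9.93573411e-04  4.45584164e-01] 0.04012156372935987 [-4.31327123e-01  2.44317068e-01  1.66402623e+00 -5.41423607e-04
  1.23418869e+00  6.94064302e-01]
yellow [154 155  28  35 205] [165.4 170.2] [ 0.41   -0.0345  0.0472] 0.059
red [ 134    0   42   39 1207] [154.2  18.3] [ 0.5361 -0.001   0.1386] 0.142
red [412  14  36  43 740] [425.5  39. ] [ 0.6457 -0.2145  0.031 ] 0.044
dark [258 166  16  26 226] [266.3 175.7] [ 0.4615 -0.1248  0.1033] 0.113
dark [    0   221   512   150 22609] [235.9 311.5] [ 0.4738 -0.1006  0.3298] 0.338
dark [ 344  221  130   24 2485] [404.2 232.7] [ 0.5023 -0.1411  0.3089] 0.317
dark [212 224  12  25 179] [218.5 238.5] [ 0.4535 -0.1024  0.2458] 0.307
dark [304 224  12  25 183] [307.7 238.3] [ 0.4712 -0.1397  0.244 ] 0.306
dark [ 337  263  138   43 2708] [421.2 286.1] [ 0.495  -0.1489  0.3169] 0.319
dark [206 279  12  27 177] [211.1 287.8] [ 0.4436 -0.1072  0.2729] 0.275
dark [310 279  11  27 214] [315.7 290. ] [ 0.4604 -0.1443  0.2733] 0.275
dark [386 361  67  23 682] [423.7 377.1] [ 0.4712 -0.1619  0.3172] 0.338
```

View pics/w1.png

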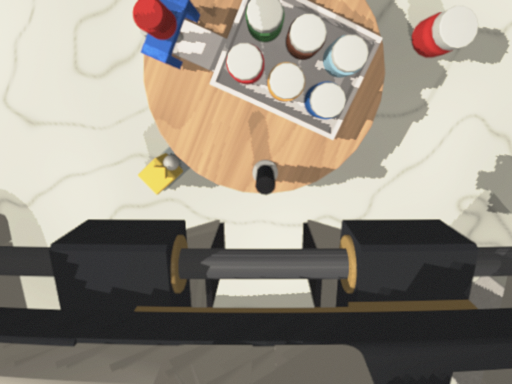

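The wrist view shows the handle top near (265,184), the yellow pointer top near (158,175), and the red knob top near (152,17).

```bash
python3 - <<'E'
from h import *
c=read_camera("wrist")
for n,p,z in (('handle',[265.5,183],.11),('knob',[150,14],.138),('ptr',[158,176],.05)): print(n,onplane(c,[p],z).round(4))
E
```

```text
handle [[ 0.4564 -0.1263  0.11  ]]
knob [[0.5371 0.0022 0.138 ]]
ptr [[ 0.402  -0.0278  0.05  ]]
```

arm_command:
  xyz:
    - [1,0,-20]
    - [0.5,-0.5,-20]
    - [0,0,-20]
    - [0,0,-20]
    - [0,0,-20]
    - [0,0,-20]
    - [0,0,-20]
    - [0,0,-15]
    - [0,0,0]
  spin: [0,0,0,0,0,0,0,0,0]

```text
time: 2.9
tool_pos: [0.4551, -0.1262, 0.2482]
tool_rot: [-3.139, 0.003, 0.443]
contact_force: [0.1, 1.3, 0.1]
opening: 0.0399
grip_force: 0.0
```

arm_command:
  xyz:
    - [0,0,0]
    - [0,0,0]
    - [0,0,0]
    - [0,0,0]
    - [0,0,0]
  spin: [0,0,0,0,0]
  jaw: -1
  squeeze: 15

```text
time: 3.4
tool_pos: [0.4563, -0.1256, 0.2505]
tool_rot: [3.14, -0.001, 0.445]
contact_force: [-0.4, -0.8, 6.5]
opening: 0.0176
grip_force: 15.0
```

```bash
python3 -c "
import numpy as np
a=-2.69+.065*np.arange(26);p=94.5*np.c_[np.cos(a),np.sin(a)];print(np.diff(p,axis=0).round(1).tolist(),np.degrees(.065))"
```

```text
[[2.9, -5.4], [3.2, -5.2], [3.5, -5.0], [3.9, -4.8], [4.2, -4.5], [4.4, -4.2], [4.7, -3.9], [5.0, -3.6], [5.2, -3.3], [5.4, -3.0], [5.6, -2.6], [5.7, -2.2], [5.9, -1.9], [6.0, -1.5], [6.0, -1.1], [6.1, -0.7], [6.1, -0.3], [6.1, 0.1], [6.1, 0.5], [6.1, 0.9], [6.0, 1.3], [5.9, 1.7], [5.8, 2.1], [5.6, 2.4], [5.5, 2.8]] 3.724225668350351
```

arm_command:
  xyz:
    - [2.9,-5.4,0]
    - [3.2,-5.2,0]
    - [3.5,-5.0,0]
    - [3.9,-4.8,0]
    - [4.2,-4.5,0]
    - [4.4,-4.2,0]
    - [4.7,-3.9,0]
    - [5.0,-3.6,0]
    - [5.2,-3.3,0]
    - [5.4,-3.0,0]
    - [5.6,-2.6,0]
    - [5.7,-2.2,0]
    - [5.9,-1.9,0]
    - [6.0,-1.5,0]
    - [0,0,0]
  spin: [3.7,3.7,3.7,3.7,3.7,3.7,3.7,3.7,3.7,3.7,3.7,3.7,3.7,3.7,0]

```text
time: 4.9
tool_pos: [0.5226, -0.1759, 0.2505]
tool_rot: [3.14, -0.001, 1.352]
contact_force: [0.0, 4.0, 7.0]
opening: 0.0173
grip_force: 15.0
```

```bash
cat > m.py <<'E'
from h import *
import sys
b=read_camera("top");w=read_camera("wrist");o=observe();print(o['tool_pos'],o['tool_rot'][2],o['contact_force'],o['opening'],o['time'])
C=np.array([.540,-.084])
hh=np.array(o['tool_pos'][:2])-C;print('tool r,ang',np.hypot(*hh),np.arctan2(hh[1],hh[0]))
for n,c in (('top',b),('wrist',w)):
    h=cv2.cvtColor(c['img'],cv2.COLOR_RGB2HSV);H,S,V=cv2.split(h)
    for nm,m,z in (('red',((H<5)|(H>172))&(S>150)&(V>60),.138),('blue',(H>105)&(H<128)&(S>120)&(V>30),.1),('yellow',(H>20)&(H<33)&(S>150),.05)):
        k,l,st,ce=cv2.connectedComponentsWithStats(m.astype(np.uint8))
        for i in range(1,k):
            if st[i,4]>12:
                p=onplane(c,[ce[i]],z)[0][:2]-C
                if np.hypot(*p)<.16: print(n,nm,st[i],ce[i].round(1),(p+C).round(4),np.hypot(*p).round(4),np.arctan2(p[1],p[0]).round(3))
img=np.hstack([cv2.resize(b['img'][150:270,195:330],(540,480)),]);cv2.imwrite('pics/%s_t.png'%sys.argv[1],img[:,:,::-1]);save(w,'%s_w.png'%sys.argv[1])
E
python3 m.py m1
```

```text
[ 0.52228644 -0.17582655  0.25051274] 1.3498434388264995 [-0.06296724  3.63703562  7.12853415] 0.017842228912462427 5.0
tool r,ang 0.09351944373065635 -1.761358064556523
top red [305 166  11  11  34] [308.3 172.2] [ 0.6312 -0.1977] 0.1457 -0.895
top red [249 226   8   7  47] [252.8 229. ] [ 0.4672 -0.0331] 0.0888 2.531
top blue [274 189  10   7  16] [277.4 193. ] [ 0.5749 -0.109 ] 0.0429 -0.621
top blue [244 222   8   9  36] [247.3 225.6] [ 0.4784 -0.0176] 0.0906 2.319
top blue [253 229   9   8  35] [257.7 233.1] [ 0.4559 -0.0481] 0.0914 2.738
top yellow [244 246  12  12  98] [249.6 251.7] [ 0.3996 -0.0243] 0.1526 2.74
wrist red [183   0  74  68 761] [233.2  50.9] [ 0.5322 -0.0946] 0.0132 -2.204
wrist red [ 431  203   71   44 1991] [459.3 224.2] [ 0.5887 -0.1581] 0.0886 -0.989
wrist blue [   0    0  105   44 1816] [53.4 16.7] [ 0.4667 -0.0598] 0.0772 2.823
wrist blue [ 335   58   48   75 1084] [349.8  97.2] [ 0.5706 -0.1146] 0.0433 -0.786
wrist yellow [  0   9  35  38 353] [10.  32.6] [ 0.4136 -0.0417] 0.1333 2.818
wrist yellow [15 32 17  8 34] [21.8 35.2] [ 0.4197 -0.0448] 0.1265 2.826
```

View pics/m1_t.png

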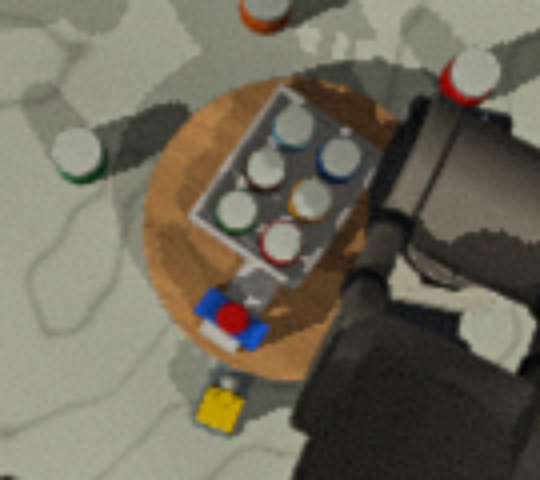

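The bridge is about 0.2 rad short of the pointer: in the crop the knob is at (232,318) and the yellow block at (220,408). I'll continue in small steps.

arm_command:
  xyz:
    - [3.4,-0.6,0]
    - [3.5,-0.4,0]
    - [3.5,-0.3,0]
    - [3.5,-0.2,0]
  spin: [2.1,2.1,2.1,2.1]

```text
time: 5.4
tool_pos: [0.5335, -0.1771, 0.2502]
tool_rot: [-3.132, -0.002, 1.498]
contact_force: [-23.8, 3.4, 22.8]
opening: 0.0179
grip_force: 15.0
```

arm_command:
  xyz:
    - [1.8,0,0]
    - [1.8,0,0]
  spin: [1.1,1.1]

```text
time: 5.6
tool_pos: [0.5378, -0.1773, 0.2503]
tool_rot: [-3.137, -0.002, 1.536]
contact_force: [-7.4, 3.9, 10.3]
opening: 0.0178
grip_force: 15.0
```

```bash
python3 m.py m2|grep -v wrist
```

```text
[ 0.53882802 -0.17740623  0.25040933] 1.5353828860308858 [-2.83724669  3.20627323  7.1472753 ] 0.017376840418746875 5.7
tool r,ang 0.0934135778658769 -1.583342811223983
top red [253 228   8   8  49] [256.6 231.3] [ 0.4605 -0.0437] 0.0891 2.673
top blue [248 225   8   9  38] [250.8 228.8] [ 0.4687 -0.028 ] 0.0906 2.476
top blue [258 231   8   8  36] [262.1 234.7] [ 0.4509 -0.0613] 0.0919 2.892
top yellow [244 246  12  12  95] [249.6 251.9] [ 0.3992 -0.0241] 0.153 2.74
```

arm_command:
  xyz:
    - [0,0,0]
    - [0,0,0]
    - [0,0,0]
  spin: [0,0,0]

```text
time: 6.0
tool_pos: [0.539, -0.1774, 0.2504]
tool_rot: [-3.141, -0.001, 1.535]
contact_force: [-2.5, 2.7, 7.5]
opening: 0.0174
grip_force: 15.0
```

arm_command:
  xyz:
    - [1,0,0]
    - [0,0,0]
  spin: [0.6,0]

```text
time: 6.2
tool_pos: [0.5401, -0.1774, 0.2504]
tool_rot: [-3.141, -0.001, 1.546]
contact_force: [-3.0, 3.8, 6.4]
opening: 0.0176
grip_force: 15.0
```

arm_command:
  xyz:
    - [1,0,0]
    - [0,0,0]
  spin: [0.6,0]

```text
time: 6.4
tool_pos: [0.5412, -0.1774, 0.2504]
tool_rot: [-3.141, -0.001, 1.556]
contact_force: [-1.9, 3.3, 6.3]
opening: 0.0177
grip_force: 15.0
```

```bash
python3 m.py m3|grep -v wrist
```

```text
[ 0.54124582 -0.1774038   0.25045367] 1.5559234796271706 [-1.56234311  2.67369002  6.51036246] 0.016992910670699166 6.5
tool r,ang 0.09341210550061085 -1.55745913958738
top red [254 228   8   8  49] [258.  231.8] [ 0.4592 -0.0478] 0.0886 2.721
top blue [271 187   9   7  15] [273.9 191.1] [ 0.5807 -0.0987] 0.0432 -0.348
top blue [248 226   8   9  38] [251.7 229.7] [ 0.466  -0.0306] 0.0913 2.516
top blue [260 231   7   8  34] [263.5 234.9] [ 0.4503 -0.0653] 0.0916 2.936
top yellow [244 246  12  12  98] [249.6 251.7] [ 0.3996 -0.0243] 0.1526 2.74
```

View pics/m3_t.png

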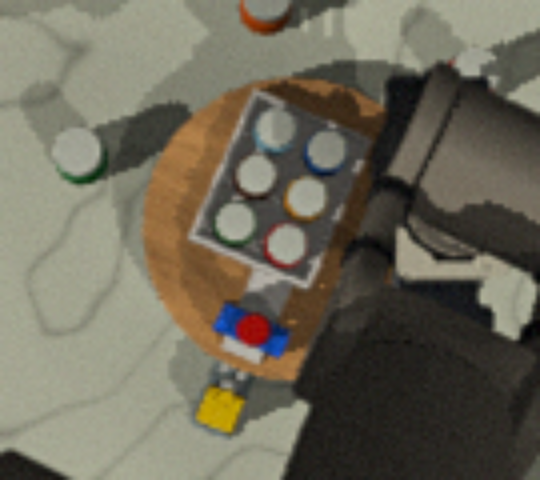

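The knob in the crop is at (253,328), nearly on the line from the axis to the pointer. I'll release the handle so the ball draws the turntable in, then measure.

arm_command:
  xyz:
    - [0,0,0]
    - [0,0,0]
    - [0,0,0]
    - [0,0,0]
    - [0,0,0]
  spin: [0,0,0,0,0]
  jaw: -0.2

```text
time: 7.0
tool_pos: [0.5413, -0.1781, 0.2496]
tool_rot: [-3.142, -0.0, 1.555]
contact_force: [-0.3, 0.5, -0.3]
opening: 0.0365
grip_force: 0.0
```

```bash
python3 m.py m4|grep -v wrist
```

```text
[ 0.54131275 -0.17810992  0.24966401] 1.5550892908634455 [ 6.45606414e-01 -3.48019220e-02  5.21623004e-04] 0.03651978729170779 7.1
tool r,ang 0.09411907532253215 -1.5568480777601421
top red [254 228   8   8  48] [258.  231.9] [ 0.459  -0.0478] 0.0888 2.722
top blue [249 226   7   9  37] [251.8 229.7] [ 0.4661 -0.0309] 0.091 2.518
top blue [260 231   7   8  35] [263.5 234.8] [ 0.4505 -0.0653] 0.0914 2.936
top yellow [244 246  12  12  98] [249.6 251.7] [ 0.3996 -0.0243] 0.1526 2.74
```

arm_command:
  xyz:
    - [0,0,20]
    - [0,0,25]
    - [0,0,30]
    - [0,0,35]
    - [0,0,40]
    - [0,0,0]
  spin: [0,0,0,0,0,0]

```text
time: 7.7
tool_pos: [0.542, -0.1784, 0.4056]
tool_rot: [3.132, 0.005, 1.555]
contact_force: [-0.3, -1.1, 0.3]
opening: 0.0367
grip_force: 0.0
```

```bash
python3 m.py m5|grep -v wrist; python3 - <<'E'
from h import *
c=read_camera("scene");h=cv2.cvtColor(c['img'],cv2.COLOR_RGB2HSV);H,S,V=cv2.split(h)
print(onplane(c,np.argwhere(((H<5)|(H>172))&(S>150)&(np.indices(H.shape)[0]<200)&(np.indices(H.shape)[0]>150)&(np.indices(H.shape)[1]<260)&(np.indices(H.shape)[1]>200))[:,::-1].mean(0)[None],.125))
E
```

```text
[ 0.5412382 -0.1779754  0.4005492] 1.555224047743916 [ 0.14967339 -0.51280092 -0.29634042] 0.037005402524909 7.8
tool r,ang 0.0939835524958116 -1.557621317407228
top red [254 228   8   8  49] [258.  231.8] [ 0.4592 -0.0478] 0.0886 2.721
top blue [271 187   9   7  15] [273.7 191.2] [ 0.5805 -0.0981] 0.0429 -0.336
top blue [249 226   7   9  37] [251.8 229.7] [ 0.4661 -0.0309] 0.091 2.518
top blue [260 231   7   8  36] [263.6 234.9] [ 0.4504 -0.0655] 0.0915 2.938
top yellow [244 246  12  12  98] [249.6 251.7] [ 0.3996 -0.0243] 0.1526 2.74
[[ 0.46660893 -0.04843779  0.125     ]]
```

View pics/m5_w.png

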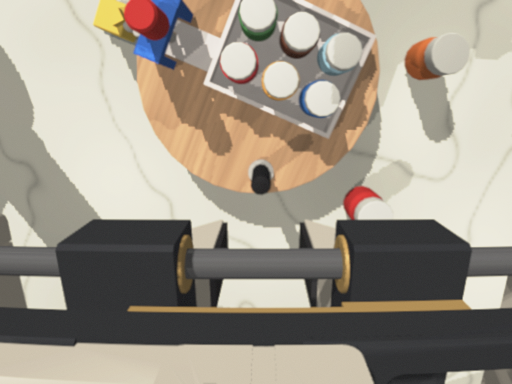

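After release and lift the turntable stayed put. The knob is at (147,18) in the wrist view, close to the pointer at (118,18). I'll view the knob, pointer and ball from above on the way to the knob.

arm_command:
  xyz:
    - [-10,7,0]
    - [-20,14,-10]
    - [-20,14,-10]
    - [-20,14,-10]
    - [-12,11,-10]
    - [0,0,0]
    - [0,0,0]
    - [0,0,0]
  spin: [0,0,0,0,0,0,0,0]
  jaw: 0.3

```text
time: 8.65
tool_pos: [0.4601, -0.1187, 0.3598]
tool_rot: [3.141, 0.0, 1.555]
contact_force: [0.3, 0.1, 0.2]
opening: 0.0599
grip_force: 0.0
```

```bash
python3 m.py m6; python3 -c "
import cv2;i=cv2.imread('pics/m6_w.png');cv2.imwrite('pics/m6c.png',cv2.resize(i[0:220,100:360],None,fx=2.6,fy=2.6,interpolation=cv2.INTER_CUBIC))"
```

```text
[ 0.45995737 -0.11858862  0.35987245] 1.554888081364921 [ 0.41340914  0.04099464 -0.57796002] 0.059882374465150996 8.75
tool r,ang 0.08719630233805427 -2.7337005329665676
top red [305 166  11  11  37] [308.3 172.5] [ 0.6302 -0.1977] 0.1451 -0.9
top red [255 228   7   8  47] [258.  231.8] [ 0.459  -0.0479] 0.0887 2.722
top blue [271 186   7   8  15] [273.1 190.8] [ 0.5817 -0.0963] 0.0435 -0.288
top blue [249 226   7   9  37] [251.8 229.7] [ 0.4661 -0.0309] 0.091 2.518
top blue [260 231   6   8  22] [262.6 234.6] [ 0.4511 -0.0628] 0.0914 2.908
top yellow [244 246  12  12  97] [249.5 251.7] [ 0.3997 -0.024 ] 0.1526 2.738
wrist red [ 243   79   37   39 1161] [260.8  98.2] [ 0.4596 -0.0476] 0.0882 2.717
wrist red [319 114  31  38 268] [327.2 128.4] [ 0.4998 -0.0661] 0.044 2.722
wrist blue [255  58  35  33 566] [272.7  72.3] [ 0.468  -0.0295] 0.0904 2.494
wrist blue [234 109  35  31 564] [250.5 125.3] [ 0.4516 -0.0658] 0.0902 2.939
wrist blue [400 151  36  39 336] [414.2 167.9] [ 0.5742 -0.0988] 0.0373 -0.409
wrist yellow [173  64  44  32 230] [201.9  80.4] [ 0.4094 -0.0303] 0.1412 2.752
```

View pics/m6c.png

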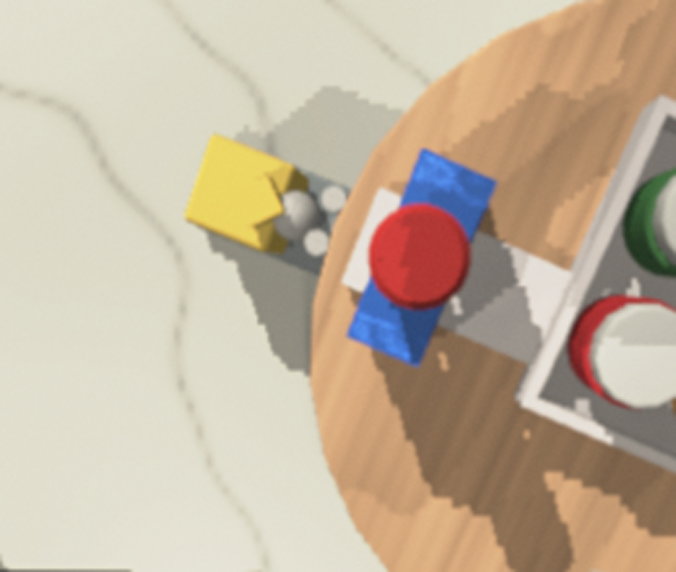

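The wrist crop shows the steel ball at (298,215) seated between the two white ribs at (333,198) and (316,242), so the table is in the notch. I'll go to the knob now.

arm_command:
  xyz:
    - [0,12,0]
    - [0,20,0]
    - [0,20,0]
    - [0,14,0]
    - [-0.5,5,0]
    - [0,0,-10]
    - [0,0,-20]
    - [0,0,-20]
    - [0,0,-16]
    - [0,0,-10]
    - [0,0,0]
    - [0,0,0]
  spin: [0,0,0,0,0,0,0,0,0,0,0,0]

```text
time: 9.95
tool_pos: [0.459, -0.0473, 0.2839]
tool_rot: [3.141, 0.0, 1.555]
contact_force: [0.1, -0.1, 0.1]
opening: 0.0596
grip_force: 0.0
```

arm_command:
  xyz:
    - [0,0,0]
    - [0,0,0]
    - [0,0,0]
    - [0,0,0]
    - [0,0,0]
    - [0,0,0]
  spin: [0,0,0,0,0,0]
  jaw: -1
  squeeze: 45

```text
time: 10.55
tool_pos: [0.4592, -0.0475, 0.284]
tool_rot: [3.14, 0.001, 1.556]
contact_force: [1.5, -5.0, -0.0]
opening: 0.0232
grip_force: 45.0
```

```bash
python3 m.py m7|grep -v wrist
```

```text
[ 0.45923772 -0.04752983  0.28398395] 1.5555057640986303 [ 3.28851564 -5.12597433 -0.55483415] 0.022874343881974145 10.65
tool r,ang 0.08861500072399046 2.7174303210067112
top red [305 166  11  11  36] [308.4 172.6] [ 0.63   -0.1982] 0.1454 -0.903
top blue [271 189   9   5  17] [274.4 191.8] [ 0.5787 -0.1   ] 0.0419 -0.391
```

arm_command:
  xyz:
    - [0,-0.5,0]
    - [0,-0.5,0]
    - [0,0,0]
  spin: [0,0,0]

```text
time: 10.95
tool_pos: [0.4592, -0.048, 0.284]
tool_rot: [3.14, -0.0, 1.555]
contact_force: [4.3, -0.7, 0.3]
opening: 0.0228
grip_force: 45.0
```

arm_command:
  xyz:
    - [0,0,1.5]
    - [0,0,1.5]
    - [0,0,1.5]
    - [0,0,1.5]
    - [0,0,0]
  spin: [0,0,0,0,0]

```text
time: 11.45
tool_pos: [0.4592, -0.048, 0.2893]
tool_rot: [3.141, -0.0, 1.555]
contact_force: [6.3, -1.9, -8.4]
opening: 0.0233
grip_force: 45.0
```

arm_command:
  xyz:
    - [0.5,-0.2,2]
    - [0.3,0,2]
    - [0,0,2]
    - [0,0,2]
    - [0,0,2]
    - [0,0,1.5]
    - [0,0,0]
  spin: [0,0,0,0,0,0,0]

```text
time: 12.15
tool_pos: [0.4595, -0.0481, 0.3002]
tool_rot: [-3.141, -0.001, 1.555]
contact_force: [5.7, -1.7, -11.3]
opening: 0.0228
grip_force: 45.0
```

arm_command:
  xyz:
    - [0,0,1]
    - [0,0,1]
    - [0,0,0]
    - [0,0,0]
  spin: [0,0,0,0]

```text
time: 12.55
tool_pos: [0.4596, -0.0481, 0.302]
tool_rot: [-3.14, -0.001, 1.555]
contact_force: [6.2, -1.0, -11.3]
opening: 0.023
grip_force: 45.0
```

arm_command:
  xyz:
    - [0,0,1]
    - [0,0,1]
    - [0,0,0]
    - [0,0,0]
    - [0,0,0]
  spin: [0,0,0,0,0]

```text
time: 13.05
tool_pos: [0.4596, -0.0481, 0.3039]
tool_rot: [-3.14, -0.001, 1.555]
contact_force: [5.9, -1.3, -13.1]
opening: 0.0232
grip_force: 45.0
```

```bash
python3 - <<'E'
from h import *
b=read_camera("top");c=read_camera("scene");print(observe()['contact_force'],observe()['tool_pos'])
s=cv2.resize(c['img'][130:230,190:310],(576,480));t=cv2.resize(b['img'][190:260,230:290],(411,480))
cv2.imwrite('pics/f.png',cv2.resize(np.hstack([s,t[:,:220]]),None,fx=1,fy=1)[:,:,::-1])
E
```

```text
[  7.0808094   -0.07026259 -12.83488336] [ 0.4595834  -0.04810797  0.30392446]
```

View pics/f.png

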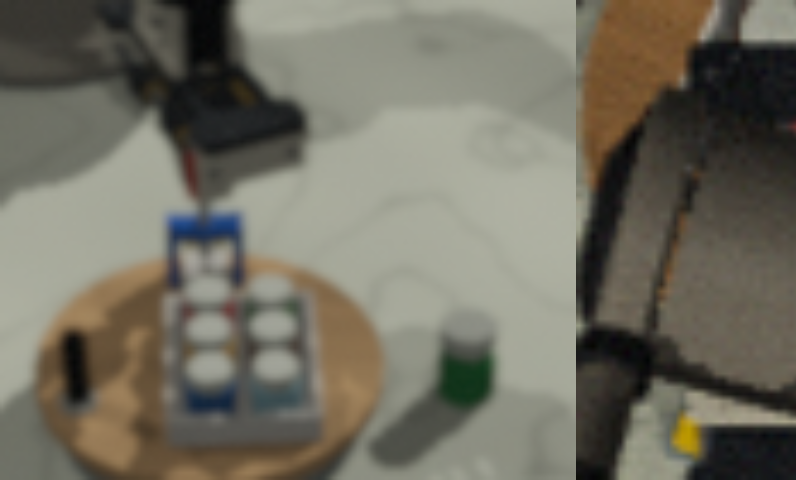

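The scene crop shows the red knob held in the fingers at about (190,170), above the blue bridge at (205,250), with the pin's rod exposed. The lift is about 19.9 mm and the downward force of about 13 N shows it at its stop.

```bash
python3 -c "
from cell import *
print(hand_in())"
```

```text
the job is handed in; nothing more can be done
None
```

The job is handed in: the carousel is in its loading notch and the fingers are holding the red knob about 19.9 mm up, at its stop; no verdict was returned.

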